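Load a vial and index the sample changer to the reader

TASK

Take the glass vial that stands by itself on the bench to the right and stand it upright, fully down, in the one empty well of the hand-turned sample changer and let go of it. Then push the turntable round anticlockwise (seen from above) by its upright pegs to the next station only, until the spring pawl drops in behind the next tooth, so that this vial faces the lens of the white reader. Finally turn it back until the tooth bears firmly on the pawl, leaning on it for a second with about 13 N at the peg but never forcing it, and let go; leave the beaker and the cup near by where they are.

Things in the scene. Friction and masses are not known exactly. Their poses are not given: they have to be found in the camera images.
- base: square grey base plate, 256 x 256 mm, fixed, top 14 mm above the bench; origin under its centre on the turntable's axis, at bench height; x, y along its sides, z up. In this frame the white reader (87 mm high, lens 66 mm above the bench) stands in the corner at -135 deg, 115 to 176 mm from the axis; the pawl lies flat in the corner near +135 deg, no higher than 32 mm
- spindle (a joint): turntable's angle on the base, rad, growing anticlockwise from above. Stations are 1.047 apart: 0 is the present one (it starts 0.07 to 0.14 past it), 1.047 the next, where the empty well faces the lens. The pawl's clamp is set by hand, so the angle at which a tooth really bears on it is up to 0.06 (6 mm at the pegs) off either way and must be felt
- turntable: turntable, 216 mm diameter, 234 mm over its teeth, top 35 mm above the bench; origin on its axis 20 mm up, z up. It drags with 2.5 N at the pegs and stays where left; a tooth lifting the pawl raises that to 8 or 9 N; when it falls again the pawl is dropping and 4 to 8 mm more let it drop right in. Turned back, 13 N at a peg seats it on the pawl: under 10 N is too little, over 17 N strains it
- well_floor (a point): centre of the empty well's floor, 39 mm above the bench, 66 mm from the axis, at 165 deg in the turntable's frame: a grey cup of 31 mm bore, 26 mm deep, its flared rim (43 mm across) 65 mm above the bench. It turns with the turntable. The other five wells, every 60 deg, hold vials like the loose one, fixed, tops 105 mm above the bench
- peg_left (a point): top, on the axis, of one of six upright steel pegs: 12 mm diameter, from 35 to 80 mm above the bench, 98 mm from the turntable's axis, every 60 deg, midway between wells. This one starts about +75 deg from the base's x axis and travels clear of the reader
- peg_right (a point): the same point of the peg that starts about -105 deg from the base's x axis, beside the reader, and travels away from it
- vial_mid (a point): the loose glass vial, standing on the bench right of the changer: 27 mm diameter, 66 mm high, with a 24 mm screw cap from 53 mm up; this point is on its axis half-way up, 33 mm above its foot; its z axis runs up through the cap
- beaker_mid (a point): a glass beaker, 53 mm diameter, 70 mm high, standing on the bench right of the vial; centre, half-way up
- cup_mid (a point): an empty aluminium cup, 46 mm diameter, 26 mm high, near the bench's front edge; centre, half-way up
Things that resemble listed ones, but are neither listed nor needed, are in the scene too. What is shaped like the part that bears vial_mid but blue or red is not meant.

How it is judged:
By the outcome, as a careful person would: the job done as asked, in the order asked, and still so for the second after the job is handed in, with the robot touching nothing.
It also fails if it takes over 72 s, if anything falls off the work surface, if the arm or the gripper's body presses on something with over 40 N, if the wrist force passes 120 N, or if a joint passes its speed limit or range.

ROBOT

A 6-joint arm with a two-finger parallel gripper is mounted at the origin on a cart in front of the work surface, level with it; the furniture and walls round the work are solid. World frame = base frame: x ahead of the robot, y to its left, z up, the work surface at z = 0. Lengths are in m, angles in rad, forces in N, time in s.
With the tool pointing down it reaches from about 0.4 to 0.825 m from the base axis. Payload 7 kg.
Tool frame: the origin (TCP) lies midway between the tips of the shut fingers; the grasp point (between the pads) lies 19 mm behind it; x points along the fingers, y is the direction in which the jaws open and shut, and the axes are right-handed (so a half turn about x gives the same grasp; the last joint's range is limited). The gripper opens to 88 mm and grips with 3 to 60 N. Pads are 19 mm wide; open, the fingers measure 130 mm over their backs; the gripper's body (78 mm by 193 mm) begins 47 mm behind the grasp point.
Start: joints at [1.501, 0.359, 0.012, 0, -1.224, -0.288], TCP at [0.236, 0.632, 0.227] pointing down, gripper open.
Joint ranges: [-3.07, 3.07], [-1.43, 2.12], [-1.02, 1.25], [-3.03, 1.67], [-3.05, -0], [-3.03, 3.03]. Speed limits (rad/s): [2.39, 2.39, 3.01, 3.14, 3.14, 3.14].

INTERFACE

Orientations are given as a rotation vector (axis times angle).
In Python, from workcell import env gives the robot as it stands.
- The arm moves only by the tool move_arm, never from a script. Its argument "rows" is a list of rows, each a list of 3 entries, a list of its own where there are three numbers: the finger opening in mm, from 0 to 87.6, then the shift along the tool's x, y, z in units of 25 mm (1.0 is 25 mm), then the turn about the tool's x in units of 5 degrees (1.0 is 5 degrees). In form: [[fingers, [x, y, z], turn], ...]. A call has 1 to 12 rows; each row is the pose to reach, as a shift and turn from the pose measured when the call began, along the tool's axes at that moment; what a row does not reach only later rows make up. A row lasts 1/10 s, in which the tool goes at most 50 mm and 8.59 degrees, less where a joint would pass 70% of its speed; a pose out of reach is approached as far as the arm can. A call with a gripper value outside its range is refused whole. The fingers move at their own pace and stop on an object; "newtons" is the grip in N (left out, the last holds). Time passes only in rows, so rows that repeat a pose let the fingers close. It gives the time, the measured TCP pose, the force and the opening at its end, in the units of the state.
- env.read_state(): the state, without advancing time (a new reading comes with each control period).
- env.camera(name): name is "side" or "top" or "wrist"; returns (picture, depth): 480x640x3 uint8, blue, green, red; 480x640 float32, m along the optical axis (not along the pixel's ray), 0 where there is no reading.
- env.calibration(name): a dict with "intrinsics" (3x3 intrinsics, pixels), "D" ([k1, k2, p1, p2, k3] as OpenCV has them; the pictures are not rectified), "R" (3x3) and "t" (3): a world point X has camera coordinates R X + t. Camera axes: x right, y down, z forward; pixel columns grow to the right and rows downward; lengths in m; the calibration is good to about 2 mm. A picture is of the moment at which its call begins: read the wrist's pose just before it. calibration takes no time and is no camera call; for the wrist camera it gives the pose at the moment of the call.
- env.job_done(): hands the job in, once; it reports no verdict.
The state is a dict: "time_s": time; "qpos": joint angles; "qvel": joint speeds; "effort": joint torques, N m; "eef_pos": TCP position; "eef_rot": TCP orientation; "force": force on the tool from outside, world axes, zero at the start; "torque": the same for the moment, N m; "opening": opening from 0.0 (shut) to 1.0 (fully open).
Only numpy, scipy, OpenCV 4.12 (cv2) and the standard library are available. Lean on these libraries where they do the work, as an engineer would, in place of code of your own. Each camera call takes 0.05 s, during which the arm holds its last target. There are 200 camera calls.

## Working session

There is one attempt and no reset: what is moved stays moved. The work goes in short steps, Python scripts to look and compute and a tool call to move; the robot and the scene stay as the last step left them, time stands still between calls to the robot, and variables do not carry over. Pictures are saved under pics/ and viewed, about 8 in all and at most 12, crops included, and the job is handed in when it is done.

Besides the shell and the picture viewer there is one more tool, called after "Request:" in YAML: its name, and indented under it one key for each argument. move_arm: Moves the arm, as the interface text tells. Its arguments: {"type":"object","properties":{"rows":{"type":"array","items":{"type":"array"}},"newtons":{"type":"number"}},"required":["rows"]}

```bash
ls; mkdir -p pics; python3 - <<'E'
from workcell import env
import cv2
s=env.read_state(); print({k:(s[k]) for k in s})
for n in("top","side"):
    im,d=env.camera(n); cv2.imwrite(f"pics/{n}0.png",im)
    import numpy as np; np.save(f"pics/{n}0.npy",d)
    c=env.calibration(n); print(n,c)
E
```

```text
pics
{'time_s': 0.0, 'qpos': array([ 1.50110580e+00,  3.59386527e-01,  1.10435543e-02, -3.46182241e-04,
       -1.22409435e+00, -2.88110247e-01]), 'qvel': array([-5.08315505e-04,  1.13180958e-03, -5.55185962e-05,  1.48252218e-04,
        1.80497810e-03,  2.39192851e-04]), 'effort': array([-1.50132011e-03, -5.82716990e+01,  2.93045533e+01,  6.99728429e+00,
        6.91508059e-03, -1.49643656e-04]), 'eef_pos': array([0.23624372, 0.63177867, 0.22561697]), 'eef_rot': array([-2.02698298,  0.36841398,  2.02728105]), 'force': array([0.08664956, 0.02463965, 0.10151712]), 'torque': array([0.00185623, 0.03168563, 0.02157851]), 'opening': 0.9997552445140756}
top {'intrinsics': array([[448.3536989 ,   0.        , 317.97054601],
       [  0.        , 448.3536989 , 242.11789311],
       [  0.        ,   0.        ,   1.        ]]), 'D': array([-0.07165891,  0.        ,  0.        ,  0.        ,  0.        ]), 'R': array([[-0.01847966, -0.99959857, -0.02147571],
       [-0.98304791,  0.02208414, -0.18201403],
       [ 0.18241524,  0.0177481 , -0.98306138]]), 't': array([-0.09017962,  0.51064922,  1.11838039])}
side {'intrinsics': array([[493.46637523,   0.        , 321.02797563],
       [  0.        , 493.46637523, 241.96451065],
       [  0.        ,   0.        ,   1.        ]]), 'D': array([-0.13515945,  0.        ,  0.        ,  0.        ,  0.        ]), 'R': array([[ 0.94117752, -0.33767019, -0.01279506],
       [-0.1917892 , -0.50262638, -0.84296123],
       [ 0.27821174,  0.79583011, -0.53782214]]), 't': array([-0.4880412 ,  0.11874325,  1.00888351])}
```

View pics/top0.png

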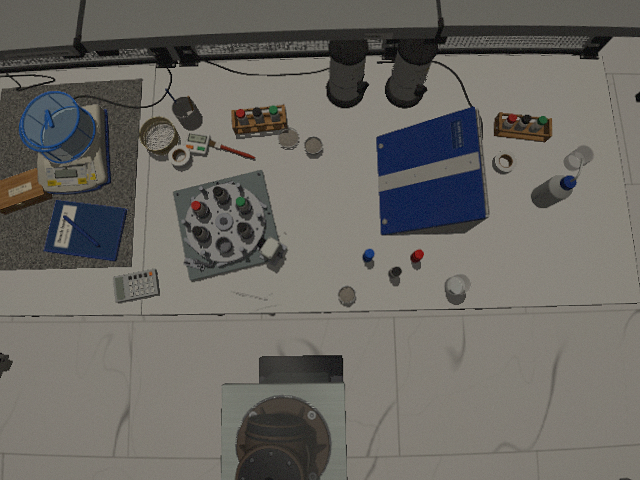

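View pics/side0.png

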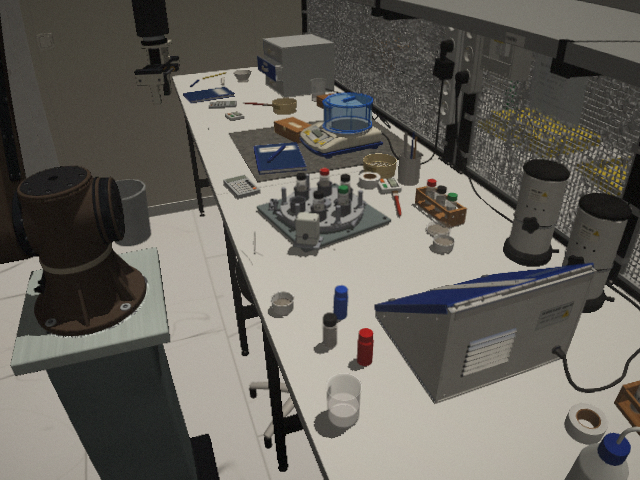

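Seen in the top picture: the changer is at about (225,221), with the empty well a dark cup at (224,246) and the reader at (271,250). The vial candidates are blue (369,256), dark (395,272) and red (417,256). The dark-capped clear one at (395,272) fits, since blue and red are excluded. The beaker is at (456,288) and the cup at (347,296). I'll confirm with an enlarged crop.

```bash
cat > h.py <<'E'
import numpy as np,cv2
from workcell import env
def ray(n,uv,c=None):
    c=c or env.calibration(n)
    p=cv2.undistortPoints(np.array(uv,float).reshape(-1,1,2),c["intrinsics"],c["D"]).reshape(-1,2)
    d=np.c_[p,np.ones(len(p))]@c["R"]; o=-c["R"].T@c["t"]; return o,d
def plane(n,uv,z,c=None):
    o,d=ray(n,uv,c); return o+d*((z-o[2])/d[:,2])[:,None]
def proj(n,X,c=None):
    c=c or env.calibration(n)
    return cv2.projectPoints(np.array(X,float).reshape(-1,1,3),cv2.Rodrigues(c["R"])[0],c["t"],c["intrinsics"],c["D"])[0].reshape(-1,2)
E
python3 - <<'E'
import cv2,numpy as np
from h import *
t=cv2.imread("pics/top0.png");s=cv2.imread("pics/side0.png")
a=cv2.resize(t[165:285,165:295],None,fx=4,fy=4,interpolation=cv2.INTER_CUBIC)[:480]
b=cv2.resize(s[270:390,265:345+40],None,fx=2.3,fy=2.3)
b2=cv2.resize(t[235:305,335:475],None,fx=2,fy=2)
o=np.zeros((480,800,3),np.uint8);o[:480,:520]=a;o[:276,520:520+276]=b[:276,:276];o[280:420,520:800]=b2
cv2.imwrite("pics/c1.png",o)
print(plane("top",[(225,221)],.05),plane("top",[(395,270)],.066),plane("side",[(330,318)],.066),plane("top",[(224,246)],.065))
E
```

```text
[[0.56992407 0.14286797 0.05      ]] [[ 0.42919857 -0.29366471  0.066     ]] [[ 0.42822467 -0.30034988  0.066     ]] [[0.50043418 0.14066426 0.065     ]]
```

View pics/c1.png

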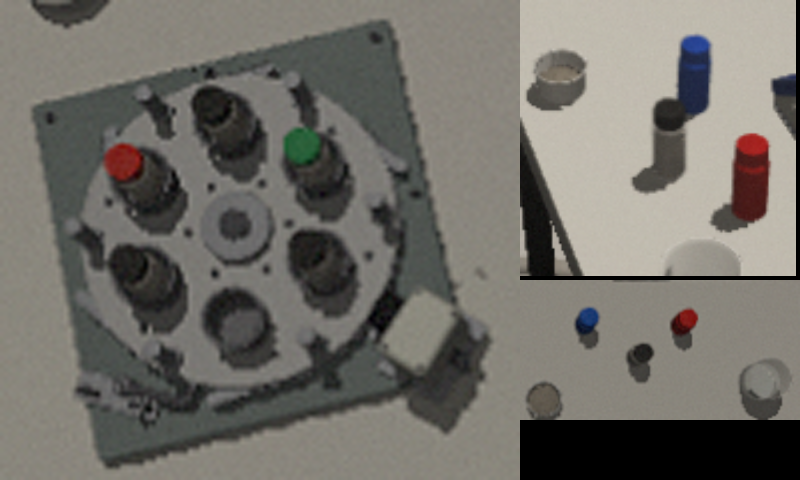

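The crop confirms it: a clear vial with a black cap stands between the blue and red decoys. The base plate corners in the full picture are TR (262.5,170.5), BL (192,280.5) and TL (174,191). Next I'll work out the base pose and the tool axes.

```bash
cat >> h.py <<'E'
from scipy.spatial.transform import Rotation as Ro
def shift(target,yawdir=None):
    """units for the move: shift along tool axes /25mm, turn (5deg) to bring tool y along world angle yawdir (mod 180)"""
    s=env.read_state();M=Ro.from_rotvec(s["eef_rot"]).as_matrix()
    d=M.T@(np.array(target)-s["eef_pos"])/.025
    t=None
    if yawdir is not None:
        dw=np.array([np.cos(yawdir),np.sin(yawdir),0]); v=M.T@dw
        a=np.degrees(np.arctan2(v[2],v[1])); t=[((a+90)%180-90)/5]; t.append(t[0]-36*np.sign(t[0]))
    return np.round(d,2),t,M
E
python3 - <<'E'
from h import *
P=plane("top",[(174,191.25),(262.5,170.5),(192,280.5)],.014)
print(P,np.linalg.norm(P[0]-P[1]),np.linalg.norm(P[0]-P[2]))
print("centre",(P[1]+P[2])/2); e=P[0]-P[2];f=P[0]-P[1]; print(np.degrees(np.arctan2(e[1],e[0])),np.degrees(np.arctan2(f[1],f[0]))-90)
np.set_printoptions(suppress=True,precision=3)
for t in([.42,.25,.226],[.429,-.296,.2]): print(shift(t,0.0))
print(shift([.429,-.296,.2],np.radians(4)))
c=env.calibration("wrist"); s=env.read_state(); M=Ro.from_rotvec(s["eef_rot"]).as_matrix()
print("cam in tool",M.T@(-c["R"].T@c["t"]-s["eef_pos"]),c["R"]@M, c["intrinsics"][0,0])
E
```

```text
[[0.6668586  0.29613884 0.014     ]
 [0.71953248 0.04970629 0.014     ]
 [0.41833115 0.23695969 0.014     ]] 0.2519990879241357 0.25547615371912946
centre [0.56893182 0.14333299 0.014     ]
13.39379648212287 12.065168300327628
(array([  0.01,  11.73, -12.23]), [np.float64(13.898496675482557), np.float64(-22.101503324517445)], array([[-0.   , -0.35 , -0.937],
       [-0.001, -0.937,  0.35 ],
       [-1.   ,  0.001, -0.   ]]))
(array([  1.08,  32.06, -20.22]), [np.float64(13.898496675482557), np.float64(-22.101503324517445)], array([[-0.   , -0.35 , -0.937],
       [-0.001, -0.937,  0.35 ],
       [-1.   ,  0.001, -0.   ]]))
(array([  1.08,  32.06, -20.22]), [np.float64(13.098497360292725), np.float64(-22.901502639707275)], array([[-0.   , -0.35 , -0.937],
       [-0.001, -0.937,  0.35 ],
       [-1.   ,  0.001, -0.   ]]))
cam in tool [-0.158 -0.    -0.083] [[ 0.001  1.     0.   ]
 [-0.307  0.     0.952]
 [ 0.952 -0.001  0.307]] 369.05124438784475
```

Request:
move_arm:
  rows:
    - [50,[0,16.8,-15.8],13]
    - [50,[0,16.8,-15.8],13]
    - [50,[0,16.8,-15.8],13]
    - [50,[0,16.8,-15.8],13]
    - [50,[0,16.8,-15.8],13]
    - [50,[0,16.8,-15.8],13]
    - [50,[0,16.8,-15.8],13]
    - [50,[0,16.8,-15.8],13]
    - [50,[0,16.8,-15.8],13]
    - [50,[0,16.8,-15.8],13]
    - [50,[0,16.8,-15.8],13]
    - [50,[0,16.8,-15.8],13]

```text
time_s: 1.3
eef_pos: [0.4594, 0.0971, 0.2263]
eef_rot: [-1.266, 1.174, 1.265]
force: [0.9, 1.2, 0.2]
opening: 0.576
```

```bash
python3 - <<'E'
from h import *
s=env.read_state(); print(s["time_s"],s["eef_pos"],s["qpos"],s["opening"])
print(shift([.429,-.296,.2],np.radians(184)))
E
```

```text
1.3 [0.45936442 0.09708137 0.22632363] [ 6.29955146e-01  1.46581078e-02 -4.22227448e-01  1.07539471e-03
 -1.13544103e+00 -5.53634327e-01] 0.5763603193483527
(array([  1.08,   2.42, -15.58]), [np.float64(0.07978508020885897), np.float64(-35.92021491979114)], array([[-6.61919609e-04, -9.97053979e-01, -7.67002329e-02],
       [-1.68927394e-03, -7.66990254e-02,  9.97052860e-01],
       [-9.99998354e-01,  7.89536544e-04, -1.63352872e-03]]))
```

```bash
python3 - <<'E'
from h import *
import pickle
c=env.calibration("wrist"); im,d=env.camera("wrist"); cv2.imwrite("pics/w1.png",im); pickle.dump((c,d),open("pics/w1.pkl","wb"))
E
```

Request:
move_arm:
  rows:
    - [50,[1,2.4,-15.6],0]
    - [50,[1,2.4,-15.6],0]
    - [50,[1,2.4,-15.6],0]
    - [50,[1,2.4,-15.6],0]
    - [50,[1,2.4,-15.6],0]
    - [50,[1,2.4,-15.6],0]
    - [50,[1,2.4,-15.6],0]
    - [50,[1,2.4,-15.6],0]
    - [50,[1,2.4,-15.6],0]
    - [50,[1,2.4,-15.6],0]
    - [50,[1,2.4,-15.6],0]

```text
time_s: 2.45
eef_pos: [0.4297, -0.2973, 0.202]
eef_rot: [-1.266, 1.175, 1.265]
force: [-0.0, 0.6, 1.1]
opening: 0.571
```

```bash
python3 - <<'E'
from h import *
import pickle
s=env.read_state(); print(s["time_s"],s["eef_pos"])
c=env.calibration("wrist"); im,d=env.camera("wrist"); pickle.dump((c,d),open("pics/w2.pkl","wb")); cv2.imwrite("pics/w2.png",im)
w1=cv2.imread("pics/w1.png")
o=np.hstack([cv2.resize(w1,(400,300)),cv2.resize(im,(400,300))]); cv2.imwrite("pics/w12.png",o)
print(proj("wrist",[.429,-.296,.066],c))
E
```

```text
2.45 [ 0.42968924 -0.29732346  0.20200982]
[[316.23942133 224.91190652]]
```

View pics/w12.png

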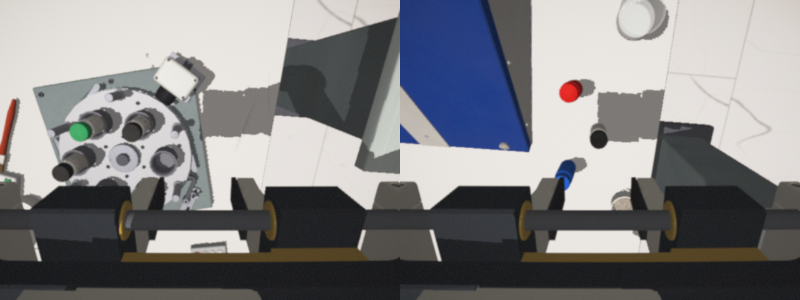

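Left half (w1): the changer with its hub at about (124,157), the empty well at (165,158) and the reader at (176,77). Right half (w2): the black cap at (598,138), which is (317,221) at full size. My estimate projects to (316,225), so they agree. I'll refine with depth.

```bash
cat >> h.py <<'E'
def cloud(c,d):
    v,u=np.nonzero(d>0.05); p=cv2.undistortPoints(np.c_[u,v].astype(float).reshape(-1,1,2),c["intrinsics"],c["D"]).reshape(-1,2)
    X=(np.c_[p,np.ones(len(p))]*d[v,u][:,None]-c["t"])@c["R"]; return X,u,v
def clusters(X,lo,hi,shape=(480,640),u=None,v=None,amin=15):
    m=np.zeros(shape,np.uint8);k=(X[:,2]>lo)&(X[:,2]<hi);m[v[k],u[k]]=1
    n,L,st,ce=cv2.connectedComponentsWithStats(m)
    out=[]
    for i in range(1,n):
        if st[i,4]<amin: continue
        q=X[k][L[v[k],u[k]]==i]; (cx,cy),r=cv2.minEnclosingCircle(q[:,:2].astype(np.float32)); out.append((cx,cy,r,np.median(q[:,2]),st[i,4],ce[i].round()))
    return out
E
python3 - <<'E'
from h import *
import pickle
np.set_printoptions(suppress=True,precision=4)
c,d=pickle.load(open("pics/w2.pkl","rb")); X,u,v=cloud(c,d)
k=np.hypot(X[:,0]-.429,X[:,1]+.296)<.03
print("vial max z",np.percentile(X[k,2],[50,99]))
for o in clusters(X,.061,.072,u=u,v=v): print("w2",o)
c,d=pickle.load(open("pics/w1.pkl","rb")); X,u,v=cloud(c,d)
k=np.hypot(X[:,0]-.57,X[:,1]-.143)<.17
X,u,v=X[k],u[k],v[k]
for lo,hi in((.1,.11),(.074,.086),(.060,.070)):
  for o in clusters(X,lo,hi,u=u,v=v): print(lo,o, "r,ang",np.hypot(o[0]-.569,o[1]-.143),np.degrees(np.arctan2(o[1]-.143,o[0]-.569)))
im=cv2.imread("pics/w1.png"); 
E
```

```text
vial max z [0.2985 0.3146]
w2 (0.6118787527084351, -0.3720719516277313, 0.11573325097560883, np.float64(0.06661458614738874), np.int32(3471), array([125., 178.]))
w2 (0.39104607701301575, -0.45270439982414246, 0.02686767466366291, np.float64(0.06896345420036883), np.int32(705), array([393.,  29.]))
w2 (0.4708024859428406, -0.3549465239048004, 0.012242426164448261, np.float64(0.06601110813304192), np.int32(739), array([269., 148.]))
w2 (0.4281502962112427, -0.29666197299957275, 0.012297485955059528, np.float64(0.0661728518638352), np.int32(652), array([317., 224.]))
w2 (0.4756508469581604, -0.23007391393184662, 0.01214183121919632, np.float64(0.06607514385357445), np.int32(222), array([264., 290.]))
0.1 (0.6087095737457275, 0.09480404853820801, 0.012270616367459297, np.float64(0.10517953126143285), np.int32(767), array([127., 211.])) r,ang 0.06244757789037767 -50.51423204608216
0.1 (0.5425451397895813, 0.09068471193313599, 0.012681646272540092, np.float64(0.10519754034667737), np.int32(763), array([210., 212.])) r,ang 0.058623792049574505 -116.82486822913386
0.1 (0.6380199193954468, 0
[... 3300 characters left out ...]
.14555005729198456, 0.021255698055028915, np.float64(0.06471126973606402), np.int32(613), array([259., 264.])) r,ang 0.06185455182464996 177.63721608111416
0.06 (0.6024760007858276, 0.19049298763275146, 0.005608990788459778, np.float64(0.06249476598174352), np.int32(27), array([162., 297.])) r,ang 0.05810530529045881 54.821446588186774
0.06 (0.5512259006500244, 0.19340041279792786, 0.007108268793672323, np.float64(0.0653321480018671), np.int32(33), array([214., 305.])) r,ang 0.05344268161221265 109.42559640911935
0.06 (0.48509857058525085, 0.1932925432920456, 0.006066819652915001, np.float64(0.06524548852079008), np.int32(61), array([283., 305.])) r,ang 0.09782019100686937 149.06050961843667
```

```bash
python3 - <<'E'
from h import *
print(shift([.4282,-.2967,.031],np.radians(183.5))[:2], env.read_state()["eef_pos"])
E
```

```text
(array([6.85, 0.06, 0.03]), [np.float64(0.1876246880700762), np.float64(-35.81237531192993)]) [ 0.42993894 -0.29694875  0.20224836]
```

Request:
move_arm:
  rows:
    - [50,[2,0.06,0],0.2]
    - [50,[4,0.06,0],0.2]
    - [50,[5.5,0.06,0],0.2]
    - [50,[6.4,0.06,0],0.2]
    - [50,[6.85,0.06,0],0.2]
    - [50,[6.85,0.06,0],0.2]
    - [20,[6.85,0.06,0],0.2]
    - [20,[6.85,0.06,0],0.2]
    - [20,[6.85,0.06,0],0.2]
    - [20,[6.85,0.06,0],0.2]
    - [20,[6.85,0.06,0],0.2]
  newtons: 20

```text
time_s: 3.6
eef_pos: [0.4289, -0.2978, 0.0319]
eef_rot: [-1.256, 1.182, 1.251]
force: [-0.5, -0.2, 6.3]
opening: 0.293
```

Request:
move_arm:
  rows:
    - [20,[0,0,0],0]
    - [20,[0,0,0],0]
    - [20,[0,0,0],0]
    - [20,[-2,0,0],0]
    - [20,[-4,0,0],0]
    - [20,[-6,0,0],0]
    - [20,[-6,0,0],0]

```text
time_s: 4.3
eef_pos: [0.4323, -0.2989, 0.1891]
eef_rot: [-1.265, 1.177, 1.242]
force: [0.3, -0.5, -1.2]
opening: 0.295
```

```bash
python3 - <<'E'
from h import *
s=env.read_state(); print(s["time_s"],s["opening"]*87.6,s["force"])
print(shift([.5,.148,.185],np.radians(183.5))[:2], s["eef_pos"])
E
```

```text
4.3 25.809883932650063 [ 0.33203751 -0.48129946 -1.23530118]
(array([ 0.06, -3.8 , 17.68]), [np.float64(0.0016313120215926346), np.float64(-35.998368687978406)]) [ 0.43233049 -0.29893209  0.1890609 ]
```

Request:
move_arm:
  rows:
    - [20,[0,-3.7,15.8],0]
    - [20,[0,-3.7,15.8],0]
    - [20,[0,-3.7,15.8],0]
    - [20,[0,-3.7,15.8],0]
    - [20,[0,-3.7,15.8],0]
    - [20,[0,-3.7,15.8],0]
    - [20,[0,-3.7,15.8],0]
    - [20,[0,-3.7,15.8],0]
    - [20,[0,-3.7,15.8],0]
    - [20,[0,-3.7,15.8],0]
    - [20,[0,-3.7,15.8],0]
    - [20,[0,-3.7,15.8],0]

```text
time_s: 5.5
eef_pos: [0.5002, 0.0997, 0.1867]
eef_rot: [-1.264, 1.178, 1.241]
force: [-0.2, 0.2, -0.6]
opening: 0.297
```

```bash
python3 - <<'E'
from h import *
import pickle
env.camera("side");env.camera("side")
s=env.read_state(); print(s["time_s"],s["eef_pos"],np.abs(s["qvel"]).max(),s["opening"]*87.6)
c=env.calibration("wrist"); im,d=env.camera("wrist"); pickle.dump((c,d),open("pics/w3.pkl","wb")); cv2.imwrite("pics/w3.png",im)
X,u,v=cloud(c,d)
k=(np.hypot(X[:,0]-.57,X[:,1]-.147)<.13);X,u,v=X[k],u[k],v[k]
for lo,hi in((.1,.11),(.0765,.083),(.062,.0675)):
  for o in clusters(X,lo,hi,u=u,v=v,amin=60): print(lo,np.round(o[:5],4),o[5])
ti,td=env.camera("top"); np.save("pics/top1.npy",td)
X,u,v=cloud(env.calibration("top"),td)
k=(np.hypot(X[:,0]-.57,X[:,1]-.147)<.13);X,u,v=X[k],u[k],v[k]
for o in clusters(X,.1,.11,u=u,v=v,amin=8): print("top",np.round(o[:5],4),o[5])
E
```

```text
5.6 [0.50037586 0.09975369 0.18688593] 0.004127906194080436 25.92515472120283
0.1 [6.087e-01 9.470e-02 1.270e-02 1.052e-01 1.016e+03] [161. 228.]
0.1 [5.435e-01 9.060e-02 1.240e-02 1.052e-01 9.770e+02] [255. 228.]
0.1 [6.389e-01 1.532e-01 1.230e-02 1.054e-01 5.800e+02] [124. 299.]
0.0765 [5.064e-01 4.340e-02 1.170e-02 7.860e-02 5.370e+02] [314. 159.]
0.0765 [5.784e-01 5.250e-02 5.800e-03 8.010e-02 2.300e+02] [213. 164.]
0.0765 [6.062e-01 9.280e-02 1.310e-02 7.960e-02 1.260e+02] [184. 212.]
0.0765 [5.419e-01 8.770e-02 1.310e-02 7.980e-02 7.400e+01] [267. 208.]
0.0765 [4.914e-01 9.550e-02 6.100e-03 8.020e-02 2.010e+02] [330. 229.]
0.0765 [6.599e-01 1.068e-01 6.300e-03 8.010e-02 2.200e+02] [109. 230.]
0.0765 [6.366e-01 1.523e-01 1.340e-02 7.980e-02 1.590e+02] [149. 281.]
0.062 [6.088e-01 9.460e-02 2.150e-02 6.490e-02 5.300e+02] [185. 211.]
0.062 [5.437e-01 9.070e-02 2.120e-02 6.490e-02 5.510e+02] [266. 208.]
0.062 [6.052e-01 9.190e-02 1.290e-02 6.480e-02 8.800e+01] [191. 207.]
0.062 [6.382e-01 1.535e-01 2.130e-02 6.500e-02 3.680e+02] [152. 273.]
0.062 [5.172e-01 1.360e-01 1.520e-02 6.510e-02 1.530e+02] [290. 269.]
0.062 [6.358e-01 1.514e-01 1.310e-02 6.490e-02 1.120e+02] [158. 274.]
top [6.075e-01 9.270e-02 1.220e-02 1.050e-01 7.100e+01] [240. 201.]
top [5.416e-01 8.850e-02 1.220e-02 1.053e-01 7.400e+01] [242. 227.]
```

View pics/w3.png

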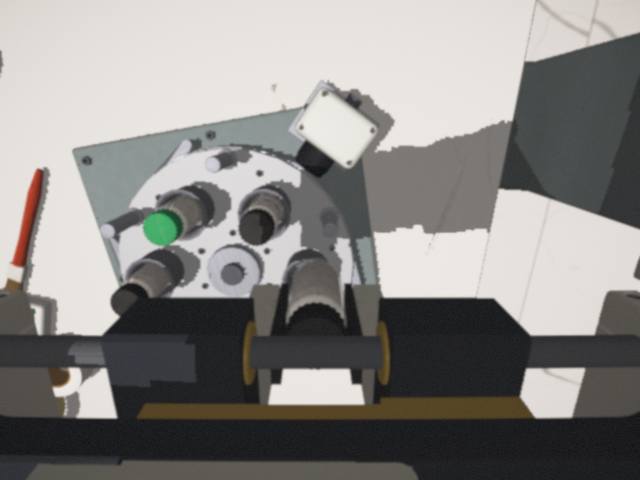

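The vial hangs upright between the fingers at about (317,300), and the empty well is hidden behind it. I'll fit the turntable's centre and angle to the measured wells and pegs.

```bash
python3 - <<'E'
from h import *
from scipy.optimize import least_squares
W=np.array([(.6088,.0947),(.5436,.0906),(.6384,.1533),(.5072,.1456)]);wa=np.radians([-60,-120-0,0,180][:4])
wa=np.radians([300,240,0,180])
P=np.array([(.5784,.0525),(.4914,.0955),(.6599,.1068),(.4853,.1931)]);pa=np.radians([270,210,330,150])
def f(p):
    g=lambda a,r:p[:2]+r*np.c_[np.cos(a+p[2]),np.sin(a+p[2])]
    return np.r_[(g(wa,.066)-W).ravel(),(g(pa,.098)-P).ravel()]
r=least_squares(f,[.57,.147,.05]);p=r.x;print(p,np.degrees(p[2]),(r.fun*1e3).round(1))
well=p[:2]+.066*np.array([np.cos(np.pi+p[2]),np.sin(np.pi+p[2])]);print("well",well)
for a in(90,-90):print(a,p[:2]+.098*np.array([np.cos(np.radians(a)+p[2]),np.sin(np.radians(a)+p[2])]))
s=env.read_state();print(s["force"],shift([*well,.12],np.pi+p[2])[:2],shift([*well,.071],np.pi+p[2])[0])
E
```

```text
[0.57267927 0.14977412 0.06230856] 3.5700173620214297 [ 0.4  0.1 -0.3  0.1  0.2  0.6 -0.4  0.1  0.4 -0.5 -0.4  0.1  0.5 -0.6
 -0.4  0.3]
well [0.50680734 0.14566442]
90 [0.56657698 0.24758395]
-90 [0.57878156 0.0519643 ]
[ 0.27932673 -0.38489521 -0.11258987] (array([ 2.67, -0.33,  1.83]), [np.float64(-0.028841630226995107), np.float64(35.97115836977301)]) [ 4.63 -0.31  1.84]
```

Request:
move_arm:
  rows:
    - [20,[0,-0.3,1.8],0]
    - [20,[0,-0.3,1.8],0]
    - [20,[1.4,-0.3,1.8],0]
    - [20,[2.6,-0.3,1.8],0]
    - [20,[2.9,-0.3,1.8],0]
    - [20,[2.9,-0.3,1.8],0]

```text
time_s: 6.3
eef_pos: [0.5057, 0.144, 0.1135]
eef_rot: [-1.264, 1.181, 1.241]
force: [-0.4, -0.6, 0.8]
opening: 0.295
```

```bash
python3 - <<'E'
from h import *
env.camera("side")
s=env.read_state();print(s["time_s"],s["eef_pos"],s["force"],shift([.5068,.1452,.071],np.radians(183.57))[:2])
c=env.calibration("wrist"); im,d=env.camera("wrist"); X,u,v=cloud(c,d)
for z in (.12,.125,.13,.135,.14):
    k=(np.abs(X[:,2]-z)<.002)&(np.hypot(*(X[:,:2]-s["eef_pos"][:2]).T)<.03); q=X[k]
    if len(q): print(z,len(q),q[:,:2].min(0),q[:,:2].max(0))
E
```

```text
6.35 [0.50653692 0.14461704 0.11474406] [-0.01183086  0.15871663  0.36506853] (array([1.75, 0.01, 0.04]), [np.float64(-0.030086543220946282), np.float64(35.969913456779054)])
0.12 412 [0.47935717 0.13187555] [0.53502618 0.14418736]
0.125 495 [0.47937398 0.13188489] [0.53506334 0.14279654]
0.13 601 [0.47948377 0.13167381] [0.53505171 0.1499701 ]
0.135 736 [0.48102302 0.13199067] [0.53469633 0.1490327 ]
0.14 534 [0.4818781  0.13198329] [0.53201718 0.14775147]
```

Request:
move_arm:
  rows:
    - [20,[0.5,0,0.02],0]
    - [20,[0.9,0,0.02],0]
    - [20,[1.2,0,0.02],0]
    - [20,[1.4,0,0.02],0]
    - [20,[1.6,0,0.02],0]
    - [20,[1.6,0,0.02],0]
    - [20,[1.6,0,0.02],0]

```text
time_s: 7.1
eef_pos: [0.5075, 0.1452, 0.0754]
eef_rot: [-1.265, 1.177, 1.24]
force: [-0.6, -0.4, -0.4]
opening: 0.29
```

Request:
move_arm:
  rows:
    - [20,[0.08,0,0],0]
    - [20,[0.14,0,0],0]
    - [20,[0.14,0,0],0]

```text
time_s: 7.4
eef_pos: [0.5075, 0.1452, 0.0718]
eef_rot: [-1.265, 1.177, 1.24]
force: [0.4, -0.3, 0.5]
opening: 0.296
```

Request:
move_arm:
  rows:
    - [20,[0.04,0,0],0]
    - [20,[0.08,0,0],0]
    - [20,[0.08,0,0],0]

```text
time_s: 7.7
eef_pos: [0.5078, 0.1454, 0.0708]
eef_rot: [-1.265, 1.176, 1.24]
force: [-3.2, -1.3, 8.6]
opening: 0.297
```

Request:
move_arm:
  rows:
    - [36,[0,0,0],0]
    - [36,[0,0,0],0]
    - [36,[0,0,0],0]
    - [36,[-0.5,0,0],0]
    - [36,[-1.5,0,0],0]
    - [36,[-3,0,0],0]
    - [36,[-4.5,0,0],0]
    - [36,[-4.5,0,-2],0]
    - [36,[-4.5,0,-2],0]
    - [36,[-4.5,0,-2],0]

```text
time_s: 8.7
eef_pos: [0.5092, 0.0953, 0.1837]
eef_rot: [-1.264, 1.176, 1.239]
force: [0.6, 0.7, -1.0]
opening: 0.41
```

```bash
python3 - <<'E'
from h import *
import pickle
env.camera("side")
s=env.read_state(); print(s["time_s"],s["eef_pos"],s["opening"]*87.6,s["qpos"])
c=env.calibration("wrist"); im,d=env.camera("wrist"); cv2.imwrite("pics/w4.png",im)
X,u,v=cloud(c,d)
k=(np.hypot(X[:,0]-.57,X[:,1]-.147)<.13);X,u,v=X[k],u[k],v[k]
for lo,hi in((.1,.11),(.0765,.083)):
  for o in clusters(X,lo,hi,u=u,v=v,amin=60): print(lo,np.round(o[:5],4),o[5])
E
```

```text
8.75 [0.50919494 0.09587746 0.18346262] 36.16992385588642 [ 0.57559692  0.12725898 -0.40835159  0.0153467  -1.02781534 -0.52414637]
0.1 [6.089e-01 9.480e-02 1.270e-02 1.052e-01 1.027e+03] [172. 236.]
0.1 [5.435e-01 9.080e-02 1.240e-02 1.053e-01 9.830e+02] [267. 235.]
0.1 [5.076e-01 1.461e-01 1.240e-02 1.052e-01 8.470e+02] [316. 311.]
0.1 [5.354e-01 2.050e-01 1.180e-02 1.056e-01 4.120e+02] [278. 380.]
0.0765 [5.071e-01 4.320e-02 1.210e-02 7.850e-02 5.420e+02] [326. 166.]
0.0765 [5.776e-01 5.720e-02 2.200e-03 8.020e-02 2.290e+02] [224. 171.]
0.0765 [6.066e-01 9.310e-02 1.330e-02 7.970e-02 1.260e+02] [195. 219.]
0.0765 [5.425e-01 8.500e-02 1.220e-02 7.970e-02 7.900e+01] [276. 212.]
0.0765 [6.601e-01 1.071e-01 6.200e-03 8.000e-02 2.020e+02] [118. 237.]
0.0765 [4.913e-01 9.550e-02 6.000e-03 8.030e-02 2.000e+02] [341. 236.]
0.0765 [6.351e-01 1.492e-01 1.250e-02 7.980e-02 1.440e+02] [159. 286.]
0.0765 [5.077e-01 1.423e-01 1.270e-02 7.970e-02 1.060e+02] [316. 285.]
```

View pics/w4.png

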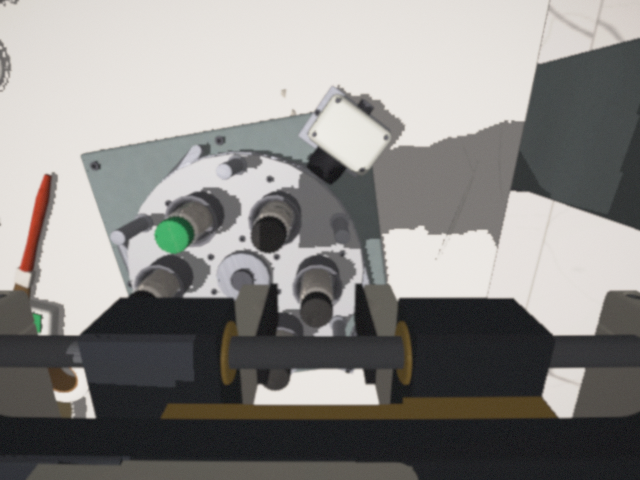

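The vial's top reads 105 mm at well position (.5076,.1461), so it is fully down, upright and released, and the turntable hasn't moved. Next I'll straddle peg_left with the jaws along the tangent.

```bash
cat >> h.py <<'E'
C=np.array([.5727,.1498])
def peg(deg,z,dt=0.0,r=.098):
    """TCP target beside peg at world angle deg, dt m tangential (anticlockwise +)"""
    a=np.radians(deg); return np.r_[C+r*np.array([np.cos(a),np.sin(a)])+dt*np.array([-np.sin(a),np.cos(a)]),z]
def rep(targets):
    s=env.read_state();M=Ro.from_rotvec(s["eef_rot"]).as_matrix()
    f=s["force"];p=s["eef_pos"][:2]-C;a=np.arctan2(p[1],p[0])
    print("t",round(s["time_s"],2),"pos",s["eef_pos"].round(4),"ang",np.degrees(a).round(2),"r",np.hypot(*p).round(4),"Ftan",round(-f[0]*np.sin(a)+f[1]*np.cos(a),2),"Frad",round(f[0]*np.cos(a)+f[1]*np.sin(a),2),"Fz",f[2].round(2),"open",round(s["opening"]*87.6,1),"yaw",np.degrees(np.arctan2(M[1,1],M[0,1])).round(2))
    for g in targets:
        d,t,_=shift(peg(*g),np.radians(g[0]+90)); print(g,d,round(t[0],2))
E
python3 - <<'E'
from h import *
rep([(93.57,.16),(93.57,.055)])
E
```

```text
t 8.8 pos [0.5092 0.0962 0.1833] ang -139.87 r 0.0831 Ftan -0.01 Frad 0.26 Fz 0.03 open 36.4 yaw -176.56
(93.57, 0.16) [ 0.92 -2.64  5.91] -0.03
(93.57, 0.055) [ 5.12 -2.59  5.95] -0.03
```

Request:
move_arm:
  rows:
    - [24,[0,-2.6,5.9],0]
    - [24,[0,-2.6,5.9],0]
    - [24,[0,-2.6,5.9],0]
    - [24,[0,-2.6,5.9],0]
    - [24,[0.9,-2.6,5.9],0]
    - [24,[2.0,-2.6,5.9],0]
    - [24,[2.6,-2.6,5.9],0]
    - [24,[2.6,-2.6,5.9],0]
  newtons: 60

```text
time_s: 9.6
eef_pos: [0.5643, 0.2464, 0.1148]
eef_rot: [-1.266, 1.182, 1.242]
force: [0.7, -0.3, 0.4]
opening: 0.272
```

```bash
python3 - <<'E'
from h import *
env.camera("side")
rep([(93.57,.055)])
im,d=env.camera("wrist"); cv2.imwrite("pics/w5.png",im)
X,u,v=cloud(env.calibration("wrist"),d);k=(np.hypot(X[:,0]-.5666,X[:,1]-.2476)<.03);X,u,v=X[k],u[k],v[k]
for o in clusters(X,.0775,.083,u=u,v=v,amin=30): print(np.round(o[:5],4),o[5])
E
```

```text
t 9.65 pos [0.5653 0.2469 0.1166] ang 94.36 r 0.0973 Ftan -0.8 Frad 0.49 Fz 0.29 open 24.1 yaw -176.51
(93.57, 0.055) [ 2.46 -0.03  0.05] -0.02
[5.673e-01 2.481e-01 6.300e-03 8.150e-02 3.330e+02] [315. 270.]
```

Request:
move_arm:
  rows:
    - [24,[0.8,-0.06,0.04],0]
    - [24,[1.6,-0.06,0.04],0]
    - [24,[2.1,-0.06,0.04],0]
    - [24,[2.4,-0.06,0.04],0]
    - [24,[2.4,-0.06,0.04],0]
    - [18,[2.4,-0.06,0.04],0]
    - [18,[2.4,-0.06,0.04],0]

```text
time_s: 10.4
eef_pos: [0.5688, 0.2483, 0.0589]
eef_rot: [-1.266, 1.175, 1.24]
force: [0.7, -0.4, 0.7]
opening: 0.215
```

```bash
python3 - <<'E'
from h import *
rep([(a,.056) for a in (93.57,96,98,101,104,107,110)])
E
```

```text
t 10.4 pos [0.5688 0.2483 0.0589] ang 92.26 r 0.0985 Ftan -0.71 Frad -0.43 Fz 0.66 open 18.8 yaw -176.5
(93.57, 0.056) [ 0.11  0.09 -0.02] -0.01
(96, 0.056) [ 0.11  0.26 -0.02] -0.5
(98, 0.056) [ 0.11  0.39 -0.03] -0.9
(101, 0.056) [ 0.11  0.6  -0.05] -1.5
(104, 0.056) [ 0.11  0.8  -0.09] -2.1
(107, 0.056) [ 0.1   1.   -0.13] -2.7
(110, 0.056) [ 0.1   1.2  -0.18] -3.3
```

Request:
move_arm:
  rows:
    - [18,[0.1,0.1,-0.02],0]
    - [18,[0.1,0.26,-0.02],-0.5]
    - [18,[0.1,0.39,-0.03],-0.9]
    - [18,[0.1,0.6,-0.05],-1.5]
    - [18,[0.1,0.8,-0.09],-2.1]
    - [18,[0.1,1.0,-0.13],-2.7]
    - [18,[0.1,1.2,-0.18],-3.3]

```text
time_s: 11.1
eef_pos: [0.5398, 0.2422, 0.0567]
eef_rot: [-1.477, 1.018, 1.447]
force: [3.7, -0.7, -0.4]
opening: 0.207
```

```bash
python3 - <<'E'
from h import *
rep([(a,.056) for a in (110,113,116,119,122,125,128,131,134)])
E
```

```text
t 11.1 pos [0.5398 0.2422 0.0567] ang 109.59 r 0.0981 Ftan -3.24 Frad -1.85 Fz -0.44 open 18.1 yaw -159.86
(110, 0.056) [ 0.03  0.03 -0.  ] 0.03
(113, 0.056) [ 0.03  0.23 -0.01] -0.57
(116, 0.056) [ 0.02  0.44 -0.02] -1.17
(119, 0.056) [ 0.02  0.64 -0.05] -1.77
(122, 0.056) [ 0.02  0.84 -0.09] -2.37
(125, 0.056) [ 0.02  1.04 -0.14] -2.97
(128, 0.056) [ 0.02  1.24 -0.19] -3.57
(131, 0.056) [ 0.01  1.43 -0.26] -4.17
(134, 0.056) [ 0.01  1.62 -0.34] -4.77
```

Request:
move_arm:
  rows:
    - [18,[0,0.23,-0.01],-0.6]
    - [18,[0,0.44,-0.02],-1.2]
    - [18,[0,0.64,-0.05],-1.8]
    - [18,[0,0.84,-0.09],-2.4]
    - [18,[0,1.04,-0.14],-3.0]
    - [18,[0,1.24,-0.19],-3.6]
    - [18,[0,1.43,-0.26],-4.2]
    - [18,[0,1.62,-0.34],-4.8]

```text
time_s: 11.9
eef_pos: [0.5062, 0.2218, 0.0573]
eef_rot: [-1.769, 0.733, 1.732]
force: [4.8, 4.3, -3.9]
opening: 0.206
```

```bash
python3 - <<'E'
from h import *
rep([(a,.056) for a in (135,136,137,138,139,140,141,142,143)])
E
```

```text
t 11.9 pos [0.5062 0.2218 0.0573] ang 132.74 r 0.098 Ftan -6.42 Frad -0.07 Fz -3.85 open 18.0 yaw -135.7
(135, 0.056) [0.05 0.16 0.  ] -0.14
(136, 0.056) [ 0.05  0.22 -0.  ] -0.34
(137, 0.056) [ 0.05  0.29 -0.  ] -0.54
(138, 0.056) [ 0.05  0.36 -0.01] -0.74
(139, 0.056) [ 0.05  0.43 -0.01] -0.94
(140, 0.056) [ 0.04  0.5  -0.02] -1.14
(141, 0.056) [ 0.04  0.56 -0.03] -1.34
(142, 0.056) [ 0.04  0.63 -0.03] -1.54
(143, 0.056) [ 0.04  0.7  -0.04] -1.74
```

Request:
move_arm:
  rows:
    - [18,[0,0.16,0],-0.1]
    - [18,[0,0.22,0],-0.3]
    - [18,[0,0.29,0],-0.5]
    - [18,[0,0.29,0],-0.5]

```text
time_s: 12.3
eef_pos: [0.5021, 0.2179, 0.058]
eef_rot: [-1.798, 0.697, 1.758]
force: [2.8, 2.4, -0.6]
opening: 0.207
```

Request:
move_arm:
  rows:
    - [18,[0,0.1,0],-0.3]
    - [18,[0,0.2,0],-0.6]
    - [18,[0,0.2,0],-0.6]

```text
time_s: 12.6
eef_pos: [0.4996, 0.2152, 0.0585]
eef_rot: [-1.834, 0.653, 1.79]
force: [3.4, 3.6, 0.2]
opening: 0.208
```

```bash
python3 - <<'E'
from h import *
rep([(a,.056) for a in (140,142,143,144,145,146,147,148,149)])
E
```

```text
t 12.6 pos [0.4996 0.2152 0.0585] ang 138.19 r 0.0981 Ftan -4.95 Frad -0.08 Fz 0.24 open 18.2 yaw -130.14
(140, 0.056) [ 0.1   0.13 -0.  ] -0.03
(142, 0.056) [ 0.1   0.26 -0.  ] -0.43
(143, 0.056) [ 0.1   0.33 -0.01] -0.63
(144, 0.056) [ 0.09  0.4  -0.01] -0.83
(145, 0.056) [ 0.09  0.47 -0.02] -1.03
(146, 0.056) [ 0.09  0.54 -0.02] -1.23
(147, 0.056) [ 0.09  0.6  -0.03] -1.43
(148, 0.056) [ 0.09  0.67 -0.04] -1.63
(149, 0.056) [ 0.09  0.74 -0.05] -1.83
```

Request:
move_arm:
  rows:
    - [18,[0.1,0.13,0],0]
    - [18,[0.1,0.2,0],-0.2]
    - [18,[0.1,0.26,0],-0.4]
    - [18,[0.1,0.26,0],-0.4]

```text
time_s: 13.0
eef_pos: [0.4975, 0.2124, 0.0574]
eef_rot: [-1.858, 0.619, 1.808]
force: [3.8, 4.0, 3.1]
opening: 0.204
```

Request:
move_arm:
  rows:
    - [18,[0,0.1,0],-0.2]
    - [18,[0,0.16,0],-0.5]
    - [18,[0,0.16,0],-0.5]

```text
time_s: 13.3
eef_pos: [0.4965, 0.2108, 0.0581]
eef_rot: [-1.888, 0.58, 1.833]
force: [3.8, 5.0, -2.6]
opening: 0.209
```

Request:
move_arm:
  rows:
    - [18,[0,0.1,0],-0.2]
    - [18,[0,0.16,0],-0.5]
    - [18,[0,0.16,0],-0.5]

```text
time_s: 13.6
eef_pos: [0.4955, 0.2092, 0.0585]
eef_rot: [-1.917, 0.54, 1.857]
force: [5.4, 5.2, -4.5]
opening: 0.206
```

```bash
python3 - <<'E'
from h import *
rep([(a,.056) for a in (144,145,146,147,148,149,150,151,152)])
E
```

```text
t 13.6 pos [0.4955 0.2092 0.0585] ang 142.46 r 0.0974 Ftan -7.44 Frad -1.1 Fz -4.53 open 18.0 yaw -123.0
(144, 0.056) [0.1  0.11 0.03] 0.59
(145, 0.056) [0.1  0.17 0.04] 0.39
(146, 0.056) [0.09 0.24 0.04] 0.19
(147, 0.056) [0.09 0.31 0.04] -0.01
(148, 0.056) [0.09 0.38 0.04] -0.21
(149, 0.056) [0.09 0.45 0.04] -0.41
(150, 0.056) [0.09 0.52 0.03] -0.61
(151, 0.056) [0.08 0.58 0.03] -0.81
(152, 0.056) [0.08 0.65 0.02] -1.01
```

Request:
move_arm:
  rows:
    - [18,[0.05,0.15,0.03],0.2]
    - [18,[0.05,0.24,0.03],0.1]
    - [18,[0.05,0.24,0.03],0]

```text
time_s: 13.9
eef_pos: [0.4937, 0.2071, 0.0584]
eef_rot: [-1.918, 0.533, 1.852]
force: [4.4, 7.1, 0.3]
opening: 0.205
```

Request:
move_arm:
  rows:
    - [18,[0,0.15,0],-0.1]
    - [18,[0,0.2,0],-0.2]
    - [18,[0,0.2,0],-0.2]

```text
time_s: 14.2
eef_pos: [0.4929, 0.2056, 0.059]
eef_rot: [-1.93, 0.512, 1.858]
force: [5.6, 10.1, -6.0]
opening: 0.206
```

Request:
move_arm:
  rows:
    - [18,[0,0.15,0],-0.1]
    - [18,[0,0.2,0],-0.2]
    - [18,[0,0.2,0],-0.2]

```text
time_s: 14.5
eef_pos: [0.4922, 0.2044, 0.0596]
eef_rot: [-1.942, 0.491, 1.863]
force: [4.6, 10.1, -7.0]
opening: 0.204
```

```bash
python3 - <<'E'
from h import *
rep([(a,.056) for a in (147,148,149,150,151,152,153,154,155)])
E
```

```text
t 14.5 pos [0.4922 0.2044 0.0596] ang 145.88 r 0.0972 Ftan -10.9 Frad 1.85 Fz -6.98 open 17.8 yaw -120.91
(147, 0.056) [0.14 0.08 0.04] 0.4
(148, 0.056) [0.14 0.15 0.04] 0.2
(149, 0.056) [0.13 0.22 0.04] 0.0
(150, 0.056) [0.13 0.29 0.04] -0.2
(151, 0.056) [0.13 0.35 0.04] -0.4
(152, 0.056) [0.12 0.42 0.03] -0.6
(153, 0.056) [0.12 0.49 0.03] -0.8
(154, 0.056) [0.12 0.56 0.03] -1.0
(155, 0.056) [0.11 0.63 0.02] -1.2
```

Request:
move_arm:
  rows:
    - [18,[0.12,0.15,0.04],0.2]
    - [18,[0.14,0.22,0.04],0]
    - [18,[0.14,0.22,0.04],0]

```text
time_s: 14.8
eef_pos: [0.4922, 0.2043, 0.0581]
eef_rot: [-1.945, 0.48, 1.856]
force: [5.5, 10.8, 0.9]
opening: 0.209
```

```bash
python3 - <<'E'
from h import *
rep([(a,.056) for a in (148,150,152,154)])
s=env.read_state();print(Ro.from_rotvec(s["eef_rot"]).as_matrix().round(4),s["force"],s["torque"],s["qpos"])
E
```

```text
t 14.8 pos [0.4922 0.2043 0.0581] ang 145.89 r 0.0972 Ftan -11.99 Frad 1.5 Fz 0.94 open 18.3 yaw -120.81
(148, 0.056) [0.07 0.15 0.04] 0.22
(150, 0.056) [0.07 0.28 0.04] -0.18
(152, 0.056) [0.06 0.42 0.03] -0.58
(154, 0.056) [0.05 0.56 0.02] -0.98
[[ 0.0556 -0.5114 -0.8575]
 [ 0.0311 -0.8576  0.5135]
 [-0.998  -0.0552 -0.0317]] [ 5.48700846 10.76897696  0.94139575] [ 3.84336871 -1.75571619  0.14066569] [ 0.77416919  0.26920933 -0.57594499  0.02691992 -0.66425992  0.2373138 ]
```

The force is 12 N, above the expected 8–9 N, and the peg has stopped moving. I'll look before pushing harder.

```bash
python3 - <<'E'
from h import *
t,td=env.camera("top");s,_=env.camera("side");w,_=env.camera("wrist")
print(env.read_state()["force"])
a=cv2.resize(t[165:285,165:295],(400,369),interpolation=cv2.INTER_CUBIC)
b=cv2.resize(s[150:270,230:360+0],(400,369),interpolation=cv2.INTER_CUBIC)
w=cv2.resize(w,(308,231));o=np.zeros((600,800,3),np.uint8);o[:369,:400]=a;o[:369,400:]=b;o[369:,:308]=w;cv2.imwrite("pics/c2.png",o)
E
```

```text
[ 5.26222657 10.29196294  1.13580733]
```

View pics/c2.png

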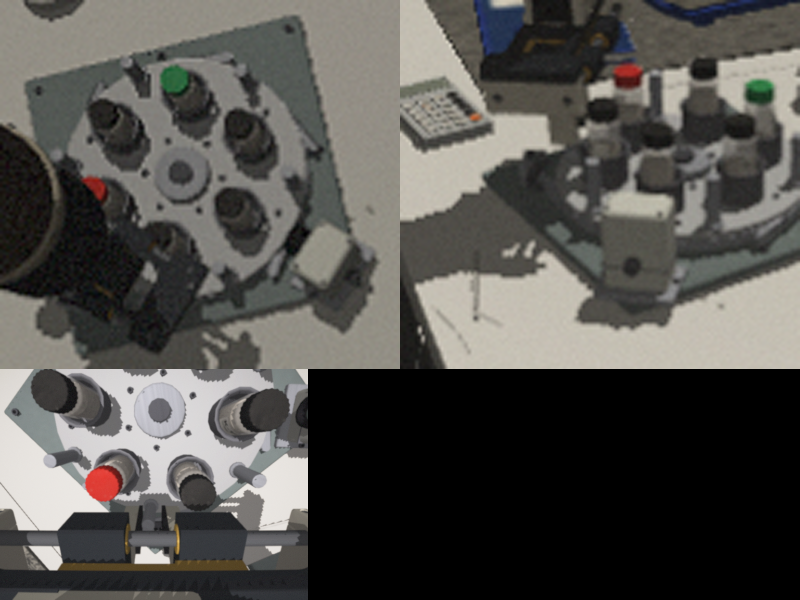

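The view shows no collision. The jaws straddle the peg at about (150,520), the caps sit below the body and Fz is near 0, so the load is the pawl itself. I'll push on in a single call, because a string of loaded calls lets the tilt build up.

Request:
move_arm:
  rows:
    - [18,[0.03,0.12,0.03],0]
    - [18,[0.03,0.18,0.03],0]
    - [18,[0.03,0.24,0.03],0]
    - [18,[0.03,0.3,0.03],0]
    - [18,[0.03,0.3,0.03],0]

```text
time_s: 15.45
eef_pos: [0.4896, 0.2011, 0.0581]
eef_rot: [-1.946, 0.475, 1.851]
force: [1.2, 6.7, 1.5]
opening: 0.204
```

```bash
python3 - <<'E'
from h import *
rep([(a,.056) for a in (148,150,152,154)])
s=env.read_state();print(Ro.from_rotvec(s["eef_rot"]).as_matrix().round(4)[2])
E
```

```text
t 15.45 pos [0.4896 0.2011 0.0581] ang 148.29 r 0.0976 Ftan -6.33 Frad 2.48 Fz 1.54 open 17.9 yaw -120.81
(148, 0.056) [ 0.09 -0.01  0.02] 0.21
(150, 0.056) [0.08 0.12 0.02] -0.19
(152, 0.056) [0.07 0.26 0.01] -0.59
(154, 0.056) [0.06 0.39 0.  ] -0.99
[-0.9976 -0.0609 -0.033 ]
```

The force fell from 12 N to 6.3 N, so the pawl is dropping. I'll go about 7 mm further.

Request:
move_arm:
  rows:
    - [18,[0.04,0.08,0.02],0]
    - [18,[0.04,0.14,0.02],-0.2]
    - [18,[0.04,0.2,0.02],-0.3]
    - [18,[0.04,0.26,0.02],-0.4]
    - [18,[0.04,0.3,0.02],-0.5]
    - [18,[0.04,0.3,0.02],-0.5]

```text
time_s: 16.05
eef_pos: [0.4852, 0.1946, 0.0566]
eef_rot: [-1.974, 0.438, 1.877]
force: [1.0, 1.7, 1.3]
opening: 0.205
```

```bash
python3 - <<'E'
from h import *
rep([(a,.056) for a in (148,150,152,154)])
s=env.read_state();print(Ro.from_rotvec(s["eef_rot"]).as_matrix().round(4)[2])
E
```

```text
t 16.05 pos [0.4852 0.1946 0.0566] ang 152.9 r 0.0983 Ftan -1.96 Frad -0.09 Fz 1.27 open 18.0 yaw -118.3
(148, 0.056) [ 0.04 -0.33 -0.02] 0.72
(150, 0.056) [ 0.04 -0.2  -0.01] 0.32
(152, 0.056) [ 0.03 -0.06 -0.01] -0.08
(154, 0.056) [ 0.02  0.08 -0.01] -0.49
[-0.9976 -0.059  -0.0355]
```

Request:
move_arm:
  rows:
    - [18,[0,0.05,0],-0.1]
    - [18,[0,0.1,0],-0.3]
    - [18,[0,0.1,0],-0.3]

```text
time_s: 16.35
eef_pos: [0.4839, 0.1921, 0.0564]
eef_rot: [-1.991, 0.415, 1.892]
force: [1.1, 1.5, 1.8]
opening: 0.205
```

Request:
move_arm:
  rows:
    - [18,[0,-0.08,0],0]
    - [18,[0,-0.16,0],0.2]
    - [18,[0,-0.24,0],0.3]
    - [18,[0,-0.3,0],0.5]
    - [18,[0,-0.34,0],0.7]
    - [18,[0,-0.34,0],0.7]

```text
time_s: 16.95
eef_pos: [0.4873, 0.1993, 0.0565]
eef_rot: [-1.951, 0.47, 1.858]
force: [-0.2, -1.6, -1.5]
opening: 0.204
```

```bash
python3 - <<'E'
from h import *
rep([(a,.056) for a in (148,150,152,154)])
s=env.read_state();print(Ro.from_rotvec(s["eef_rot"]).as_matrix().round(4)[2])
E
```

```text
t 16.95 pos [0.4873 0.1993 0.0565] ang 149.88 r 0.0987 Ftan 1.49 Frad -0.69 Fz -1.46 open 17.9 yaw -120.33
(148, 0.056) [ 0.03 -0.13 -0.03] 0.31
(150, 0.056) [ 0.02  0.01 -0.03] -0.09
(152, 0.056) [ 0.01  0.15 -0.03] -0.49
(154, 0.056) [ 0.01  0.28 -0.04] -0.89
[-0.9977 -0.0587 -0.033 ]
```

Request:
move_arm:
  rows:
    - [18,[0,-0.03,0],0]
    - [18,[0,-0.06,0],0.1]
    - [18,[0,-0.09,0],0.2]
    - [18,[0,-0.12,0],0.2]
    - [18,[0,-0.12,0],0.2]

```text
time_s: 17.45
eef_pos: [0.4888, 0.2019, 0.0566]
eef_rot: [-1.939, 0.484, 1.848]
force: [-0.8, -2.6, -1.7]
opening: 0.207
```

```bash
python3 - <<'E'
from h import *
rep([])
E
```

```text
t 17.45 pos [0.4888 0.2019 0.0566] ang 148.15 r 0.0988 Ftan 2.63 Frad -0.67 Fz -1.73 open 18.1 yaw -121.33
```

Request:
move_arm:
  rows:
    - [18,[0,-0.03,0],0]
    - [18,[0,-0.06,0],0.1]
    - [18,[0,-0.09,0],0.2]
    - [18,[0,-0.12,0],0.2]
    - [18,[0,-0.12,0],0.2]

```text
time_s: 17.95
eef_pos: [0.49, 0.2041, 0.0566]
eef_rot: [-1.928, 0.5, 1.838]
force: [-0.8, -3.8, -2.0]
opening: 0.205
```

```bash
python3 - <<'E'
from h import *
rep([(150,.056)])
E
```

```text
t 17.95 pos [0.49   0.2041 0.0566] ang 146.74 r 0.0989 Ftan 3.6 Frad -1.42 Fz -1.95 open 18.0 yaw -122.34
(150, 0.056) [ 0.01  0.22 -0.04] -0.49
```

Request:
move_arm:
  rows:
    - [18,[0,-0.02,0],0]
    - [18,[0,-0.04,0],0]
    - [18,[0,-0.06,0],0]
    - [18,[0,-0.08,0],0.1]
    - [18,[0,-0.08,0],0.1]

```text
time_s: 18.45
eef_pos: [0.4902, 0.2044, 0.0564]
eef_rot: [-1.922, 0.511, 1.835]
force: [-1.6, -7.6, 1.5]
opening: 0.205
```

Request:
move_arm:
  rows:
    - [18,[0,-0.02,0],0]
    - [18,[0,-0.04,0],0]
    - [18,[0,-0.06,0],0]
    - [18,[0,-0.08,0],0.1]
    - [18,[0,-0.08,0],0.1]

```text
time_s: 18.95
eef_pos: [0.4904, 0.2045, 0.0564]
eef_rot: [-1.916, 0.521, 1.832]
force: [-2.6, -8.6, 3.1]
opening: 0.205
```

```bash
python3 - <<'E'
from h import *
rep([(150,.056)])
E
```

```text
t 18.95 pos [0.4904 0.2045 0.0564] ang 146.42 r 0.0988 Ftan 8.65 Frad -2.58 Fz 3.09 open 18.0 yaw -123.41
(150, 0.056) [ 0.    0.25 -0.04] -0.7
```

The tooth bears at about +54.6° of travel, which fits the expected station. The stiffness is about 4.3 N/mm, so I'll ramp to about 3 mm for 13 N. Camera calls keep the last target, so I'll use them to hold it there.

Request:
move_arm:
  rows:
    - [18,[0,-0.03,0],0]
    - [18,[0,-0.05,0],0]
    - [18,[0,-0.07,0],0]
    - [18,[0,-0.09,0],0]
    - [18,[0,-0.1,0],0]
    - [18,[0,-0.11,0],0]
    - [18,[0,-0.11,0],0]

```text
time_s: 19.65
eef_pos: [0.4904, 0.2046, 0.0562]
eef_rot: [-1.915, 0.526, 1.835]
force: [-4.7, -10.1, 5.5]
opening: 0.207
```

```bash
python3 - <<'E'
from h import *
rep([]);env.camera("side");rep([]);env.camera("side");rep([])
E
```

```text
t 19.65 pos [0.4904 0.2046 0.0562] ang 146.35 r 0.0988 Ftan 11.06 Frad -1.66 Fz 5.51 open 18.1 yaw -123.44
t 19.7 pos [0.4904 0.2046 0.0562] ang 146.34 r 0.0989 Ftan 10.89 Frad -3.11 Fz 5.14 open 18.0 yaw -123.44
t 19.75 pos [0.4904 0.2046 0.0563] ang 146.35 r 0.0989 Ftan 11.74 Frad -2.25 Fz 5.62 open 18.3 yaw -123.44
```

Request:
move_arm:
  rows:
    - [18,[0,-0.05,0],0]
    - [18,[0,-0.08,0],0]
    - [18,[0,-0.11,0],0]
    - [18,[0,-0.13,0],0]
    - [18,[0,-0.13,0],0]
    - [18,[0,-0.13,0],0]

```text
time_s: 20.35
eef_pos: [0.4905, 0.2047, 0.0562]
eef_rot: [-1.915, 0.532, 1.838]
force: [-5.3, -11.3, 7.2]
opening: 0.206
```

```bash
python3 - <<'E'
from h import *
F=[]
for i in range(24):
    f=env.read_state()["force"];a=np.radians(148.1);F.append(-f[0]*np.sin(a)+f[1]*np.cos(a))
    if np.mean(F[-4:])>15.5 or(len(F)>3 and np.mean(F)<12): break
    env.camera("side")
print(np.round(F,1),np.mean(F));rep([])
E
```

```text
[12.4 12.8 13.4 13.5 12.8 11.9 13.1 12.1 13.4 12.6 12.5 11.7 12.2 12.8
 12.1 12.6 12.5 12.5 13.  12.1 12.3 12.7 12.7 12.5] 12.592470338330353
t 21.55 pos [0.4905 0.2046 0.0562] ang 146.3 r 0.0989 Ftan 12.41 Frad -2.72 Fz 7.49 open 18.3 yaw -123.48
```

It leaned at 12.6 N for over a second. Now I'll centre the jaws round the peg, open them and lift straight up.

Request:
move_arm:
  rows:
    - [18,[0,0.06,0],0]
    - [18,[0,0.12,0],0]
    - [28,[0,0.12,0],0]
    - [28,[0,0.12,0],0]
    - [28,[0,0.12,0],0]

```text
time_s: 22.05
eef_pos: [0.4892, 0.2028, 0.0562]
eef_rot: [-1.915, 0.531, 1.837]
force: [1.2, -0.3, 0.5]
opening: 0.321
```

```bash
python3 - <<'E'
from h import *
rep([(148.1,.056)])
s=env.read_state();p=s["eef_pos"]
for dz in(.04,.12): print(shift(p+[0,0,dz])[0])
print(s["force"], shift(np.array([.44,.36,.2]))[0])
E
```

```text
t 22.05 pos [0.4892 0.2028 0.0562] ang 147.61 r 0.0989 Ftan -0.38 Frad -1.14 Fz 0.49 open 28.1 yaw -123.46
(148.1, 0.056) [ 0.01  0.03 -0.04] -0.33
[-1.6  -0.07 -0.04]
[-4.79 -0.21 -0.13]
[ 1.16988668 -0.29255064  0.49330931] [-5.7  -4.41  4.95]
```

Request:
move_arm:
  rows:
    - [28,[-0.5,-0.02,0],0]
    - [28,[-1.6,-0.07,-0.04],0]
    - [28,[-3.2,-0.14,-0.08],0]
    - [28,[-4.8,-0.2,-0.12],0]
    - [28,[-5.7,-4.4,5],0]
    - [28,[-5.7,-4.4,5],0]
    - [28,[-5.7,-4.4,5],0]
    - [28,[-5.7,-4.4,5],0]
    - [28,[-5.7,-4.4,5],0]
    - [28,[-5.7,-4.4,5],0]

```text
time_s: 23.05
eef_pos: [0.4385, 0.3603, 0.1995]
eef_rot: [-1.915, 0.531, 1.839]
force: [0.8, -0.0, 0.4]
opening: 0.315
```

```bash
python3 - <<'E'
from h import *
env.camera("side");rep([])
t,td=env.camera("top");s,_=env.camera("side")
X,u,v=cloud(env.calibration("top"),td);k=(np.hypot(X[:,0]-.57,X[:,1]-.147)<.14);
for o in clusters(X[k],.1,.11,u=u[k],v=v[k],amin=8): a=np.array(o[:2])-C+[.001,.002];print(np.round(o[:5],4),o[5],np.degrees(np.arctan2(a[1],a[0])),np.hypot(*a))
for o in clusters(X,.02,.075,u=u,v=v,amin=20):
    if abs(o[0]-.43)<.1 and o[1]<-.1: print("other",np.round(o[:5],4),o[5])
a=cv2.resize(t[150:300,150:300],(400,400),interpolation=cv2.INTER_CUBIC)
b=cv2.resize(s[150:300,230:380],(400,400),interpolation=cv2.INTER_CUBIC)
cv2.imwrite("pics/c3.png",np.hstack([a,b]))
E
```

```text
t 23.1 pos [0.4387 0.3597 0.1995] ang 122.55 r 0.249 Ftan 0.59 Frad 1.4 Fz 0.08 open 27.8 yaw -123.46
[6.372e-01 1.458e-01 1.260e-02 1.049e-01 7.300e+01] [219. 190.] -1.7511958434123194 0.06556942451311408
[6.054e-01 2.042e-01 1.310e-02 1.052e-01 7.400e+01] [196. 203.] 59.14775859332218 0.06565660273440617
[6.026e-01 8.870e-02 1.310e-02 1.051e-01 7.300e+01] [241. 203.] -62.379321523890766 0.06675577112716974
[5.388e-01 2.068e-01 1.290e-02 1.057e-01 7.300e+01] [195. 229.] 119.10219120164122 0.06754438385486698
[5.360e-01 9.060e-02 1.250e-02 1.052e-01 7.400e+01] [240. 229.] -121.96070311839811 0.06738781922151799
[5.050e-01 1.495e-01 1.190e-02 1.051e-01 7.000e+01] [217. 242.] 178.54228818179334 0.0667382327541092
other [ 4.725e-01 -2.288e-01  1.370e-02  6.400e-02  1.150e+02] [368. 255.]
other [ 4.681e-01 -3.558e-01  1.400e-02  6.430e-02  1.190e+02] [417. 255.]
other [ 3.910e-01 -4.554e-01  2.730e-02  3.530e-02  4.330e+02] [458. 284.]
```

View pics/c3.png

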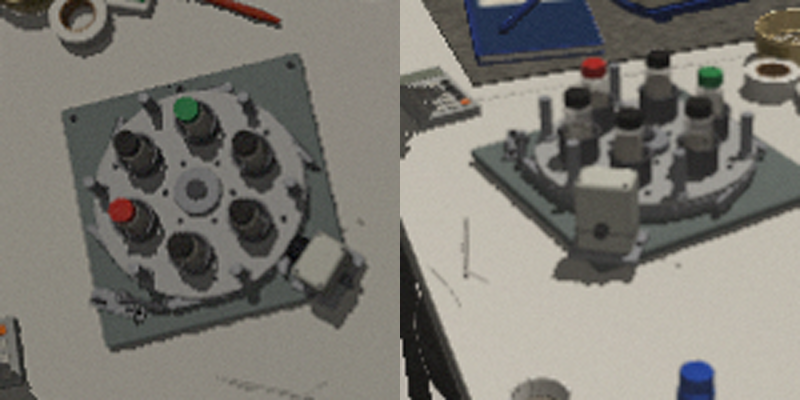

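```bash
python3 -c "
from workcell import env
print(env.job_done())"
```

```text
the job is handed in; nothing more can be done
None
```

The job is done and handed in at about 23 s on the robot's clock. The vial is in the empty well, the turntable is one station on, and the tooth is seated on the pawl.

- **Vial:** I put the black-capped glass vial into the empty well until it met the floor (8.6 N), then let go. Its top then read 105 mm, level with the other five vials.
- **Turning to the next station:** I pushed peg_left anticlockwise with the jaws on either side of it. The force peaked at about 12 N, above the 8–9 N expected. A look showed no other contact, so I pushed on. It then fell to 6 N and to about 2 N as the pawl dropped in, and I went about 10 mm further.
- **Seating on the pawl:** Turned back, the tooth came to a clear stop. I leaned on it at 12.6 N (readings 11.7–13.5 N) for a little over 1 s, then let go and moved clear.
- **Last checks:** The top camera shows the turntable about 55° on from where it started. The vial is now at -122°, facing the reader. All six vials read about 105 mm. The beaker reads the same position as before, and the arm never went near the cup, which I did not measure again.
- **Disagreements:** The gripper tilted about 3.5° under load while pushing. The top and wrist cameras differed by 1–2 mm, which is within their calibration.

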